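# Swap the spent cartridge in a push-push dock

### The arm

A 6-joint arm with a two-finger parallel gripper is mounted at the origin on the work surface. World frame = base frame: x ahead of the robot, y to its left, z up, the work surface at z = 0. Lengths are in m, angles in rad, forces in N, time in s.
With the tool pointing down it reaches from about 0.25 to 0.8 m from the base axis. Payload 3.9 kg.
Tool frame: the origin (TCP) lies on the mounting face of the last link; the fingertips stand 173 mm ahead of it and the grasp point (between the pads) lies 155 mm ahead of it; x points along the fingers, z is the direction in which the jaws open and shut, and the axes are right-handed (so a half turn about x gives the same grasp; the last joint's range is limited). The gripper opens to 85 mm and grips with 20 to 120 N. Pads are 22 mm wide; open, the fingers measure 114 mm over their backs; the gripper's body (76 mm by 85 mm) begins 54 mm behind the grasp point. The pads swing forward as they close: fully open they stand 13 mm farther back than shut.
Start: joints at [1.262, 0.26, -0.138, 1.173, 0, 1.571], TCP at [0.16, 0.5, 0.405] pointing down, gripper open.
Joint ranges: [-2.78, 2.78], [-0.83, 1.72], [-1.28, 1.37], [-1.9, 2.12], [-1.57, 1.48], [-3.14, 3.14]. Speed limits (rad/s): [2.57, 2.57, 3.14, 3.14, 3.14, 3.14].

### API

Orientations are given as a rotation vector (axis times angle).
In Python, from plant import telemetry, optics, order gives the robot as it stands.
- The arm moves only by the tool jog_arm, never from a script. Its argument "increments" is a list of rows, each an object of numbers: "grip": the opening in per cent of the stroke, from 0 (shut) to 100 (fully open); "dx", "dy", "dz": the shift along the tool's x, y, z as a fraction of full scale; "rx", "ry", "rz": the turn, a rotation vector about the tool's x, y, z as a fraction of full scale. In form: [{"grip": .., "dx": .., "dy": .., "dz": .., "rx": .., "ry": .., "rz": ..}, ...]. A call has exactly 5 rows; each row is the pose to reach, as a shift and turn from the pose measured when the call began, along the tool's axes at that moment; what a row does not reach only later rows make up. Full scale, the value 1, is 0.15 m for a shift and 1.5 rad for a turn. A row lasts 1/12 s, in which the tool goes at most 41.7 mm and 7.16 degrees, less where a joint would pass 70% of its speed; a pose out of reach is approached as far as the arm can. A call with a number of a shift or a turn outside -1 to 1 is refused whole. A call with a gripper value outside its range is refused whole. The fingers move at their own pace and stop on an object; the grip force is fixed at half the most. Time passes only in rows, so rows that repeat a pose let the fingers close, or fill a call up. It gives the time, the measured TCP pose, the force and the opening at its end, in the units of the state.
- telemetry.get_obs(): the state, without advancing time (a new reading comes with each control period).
- optics.read_camera(name): name is "scene" or "top"; returns the picture (400x640x3 uint8, blue, green, red); there is no depth.
- optics.camera_params(name): a dict with "fx", "fy", "cx", "cy" (pixels), "D" ([k1, k2, p1, p2, k3] as OpenCV has them; the pictures are not rectified), "origin" and "orientation" of the camera in the world. Camera axes: x right, y down, z forward; pixel columns grow to the right and rows downward; lengths in m; the calibration is good to about 2 mm. A picture is of the moment at which its call begins. camera_params takes no time and is no camera call.
- order.job_done(): hands the job in, once; it reports no verdict.
The state is a dict: "t": time; "qpos": joint angles; "qd": joint speeds; "joint_torque": joint torques, N m; "tool_pos": TCP position; "tool_rot": TCP orientation; "wrist_force": force on the tool from outside, world axes, zero at the start; "ft_torque": the same for the moment, N m; "width": finger opening in m.
Only numpy, scipy, OpenCV 4.12 (cv2) and the standard library are available. Lean on these libraries where they do the work, as an engineer would, in place of code of your own. Each camera call takes 0.05 s, during which the arm holds its last target. There are 200 camera calls.

### The job

The used red-topped cartridge is locked down in the bay of the white dock by a push-push catch: press down gently on its top until the catch lets go and it springs up, then take it out and put it in the yellow waste tray. Stand the blue-topped cartridge from the green rack in the raised bay and press it down gently until the catch locks, so that it stays down when you let go; never force a cartridge against the dock, and leave the spare cartridges, the amber jar and the blue box where they are.

Things in the scene. Friction and masses are not known exactly. Their poses are not given: they have to be found in the camera images.
- dock: white bench instrument, fixed, 130 (x) x 170 (y) mm, deck 84 mm high, with one upright rectangular bay. Origin on the bay's vertical axis, at table height; x along the bay's 29 mm side, y along its 45 mm side; the housing reaches 65 mm to -x and +x, 60 mm to -y and 110 mm to +y of the origin. A cartridge jammed against it with more than 45 N damages it
- bay_rim (a point): centre of the bay's mouth, at the top of its grey rim, 90 mm above the table. The bay is 29 x 45 mm; its lead-in flares at 45 degrees over the top 6 mm to 41 x 57 mm at the rim; the rim is 6 mm wide
- bay_floor (a point): centre of the upper face of the sprung floor of the bay, on which a cartridge stands. Raised (catch released) it is 54 mm above the table and a cartridge on it stands 28 mm proud of the rim; locked down it is about 36.5 mm above the table and the cartridge is 10 mm proud. The spring pushes up with 3.2 N when raised and 7 N when locked
- bay: the sprung floor (it moves only up and down; origin 54 mm below bay_floor). To lock or to release, press it to a click point 3.5 to 11 mm below its locked height (varies, unseen; 7 to 12 N) and let go; short of that it goes back as it was. Just past the click is a rubber stop, 5 N/mm: 14 to 17 N is always enough, over 25 N of a cartridge on it breaks the catch. Each full press changes the state
- spent: the used cartridge: 24 x 40 x 64 mm (x, y, z), about 70 g, white box with a flat red top; origin at the centre of its underside, z up, the top face 64 mm above it. At the start it is locked down in the bay, standing on the bay floor, its axes along the dock's
- fresh: the new cartridge: 24 x 40 x 64 mm (x, y, z), about 70 g, white box with a flat blue top; origin at the centre of its underside, z up, the top face 64 mm above it. At the start it stands in one of the rack's three pockets, its x along the rack's x (within about 0.04 rad), the top 69 mm above the table. It fits the bay either way round, with its x along the dock's x
- rack: green rack, fixed, 40 (x) x 158 (y) x 40 mm high, floor and walls 5 mm, three pockets 30 x 46 mm in a row along y, 51 mm apart; origin at the centre of its underside
- tray: yellow open waste tray, fixed, 160 (x) x 180 (y) x 40 mm high, walls and floor 4 mm; origin at the centre of its underside
- spare_a: spare cartridge, 24 x 40 x 64 mm (x, y, z), about 70 g, white box with a flat grey top; origin at the centre of its underside, z up, the top face 64 mm above it; stands in the rack, to be left there
- spare_b: spare cartridge, 24 x 40 x 64 mm (x, y, z), about 70 g, white box with a flat orange top; origin at the centre of its underside, z up, the top face 64 mm above it; stands in the rack, to be left there
- jar: amber glass jar with a blue cap, 56 mm diameter, 70 mm high, origin at its foot; to be left alone
- tips: blue box, 60 x 80 x 40 mm, origin at the centre of its underside; to be left alone

How it is judged:
By the outcome, as a careful person would: the job done as asked, in the order asked, and still so for the second after the job is handed in, with the robot touching nothing.
It also fails if it takes over 72 s, if anything falls off the work surface, if the arm or the gripper's body presses on something with over 40 N, if the wrist force passes 120 N, or if a joint passes its speed limit or range.

## Working session

There is one attempt and no reset: what is moved stays moved. The work goes in short steps, Python scripts to look and compute and a tool call to move; the robot and the scene stay as the last step left them, time stands still between calls to the robot, and variables do not carry over. Pictures are saved under pics/ and viewed, about 8 in all and at most 12, crops included, and the job is handed in when it is done.

Besides the shell and the picture viewer there is one more tool, called after "Emit:" as name(argument=value, ...) on one line, values as JSON. jog_arm: Moves the arm, as the interface text tells. Shift numbers are shares of 0.15 m and turn numbers shares of 1.5 rad, none past 1 either way. Its arguments: {"type":"object","properties":{"increments":{"type":"array"}},"required":["increments"]}

```bash
mkdir -p pics; ls
python3 - <<'E'
from plant import telemetry, optics, order
import cv2
o=telemetry.get_obs()
for k in o: print(k,o[k])
for n in("scene","top"):
    print(n,optics.camera_params(n)); cv2.imwrite(f'pics/{n}0.png',optics.read_camera(n))
E
```

```text
pics
t 0.0
qpos [ 1.26200644e+00  2.60679514e-01 -1.39377087e-01  1.17268588e+00
 -2.51534251e-05  1.57081825e+00]
qd [-9.04147468e-05 -1.50563271e-03 -3.76410912e-05 -8.15490665e-04
 -9.61593577e-04 -6.26627190e-04]
joint_torque [-3.14230019e-04 -4.05677319e+01  2.53923887e+01  1.87868538e-02
 -2.33455212e-04  3.86480608e-06]
tool_pos [0.15945054 0.49984261 0.40386389]
tool_rot [-0.97996106  1.34120917  0.97802202]
wrist_force [-0.02003384 -0.67861796  0.22200261]
ft_torque [ 0.01126996  0.01176737 -0.01413357]
width 0.08532089634251555
scene {'fx': 370.7422287470596, 'fy': 370.7422287470596, 'cx': 320.59347818440574, 'cy': 195.35009360479035, 'D': array([-0.02004181,  0.        ,  0.        ,  0.        ,  0.        ]), 'origin': array([1.07531974, 0.16902931, 0.82353185]), 'orientation': array([-1.66068389, -2.12813591,  0.68311097])}
top {'fx': 465.76128970115735, 'fy': 465.76128970115735, 'cx': 324.5167048188063, 'cy': 205.9760031442096, 'D': array([-0.12362259,  0.        ,  0.        ,  0.        ,  0.        ]), 'origin': array([0.46259679, 0.00357204, 1.14659797]), 'orientation': array([-2.17659815,  2.18722736, -0.08668991])}
```

View pics/top0.png

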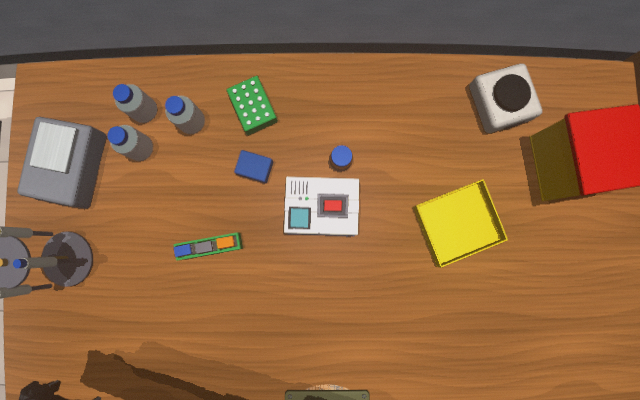

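View pics/scene0.png

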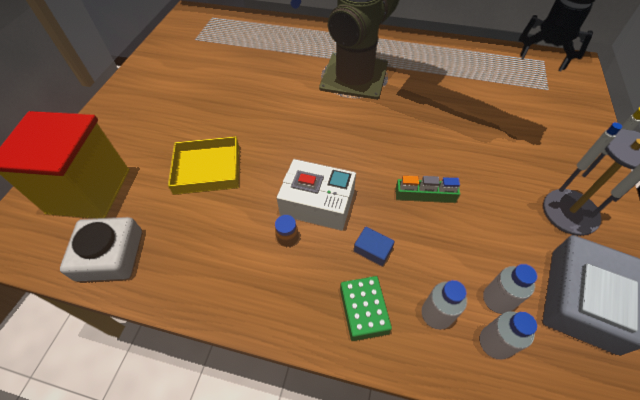

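Top view: red top at (333,205) in the white dock, rack with blue top at (183,251), grey and orange beside it, tray centred near (460,223), jar cap at (341,157), blue box at (254,166). The scene view agrees.

```bash
cat > h.py <<'E'
import cv2, numpy as np
from scipy.spatial.transform import Rotation as R
from plant import telemetry, optics, order
def rays(n,px):
    p=optics.camera_params(n); K=np.array([[p['fx'],0,p['cx']],[0,p['fy'],p['cy']],[0,0,1]])
    u=cv2.undistortPoints(np.array(px,float).reshape(-1,1,2),K,np.array(p['D'])).reshape(-1,2)
    d=R.from_rotvec(p['orientation']).apply(np.c_[u,np.ones(len(u))]); return np.array(p['origin']),d
def plane(n,px,z):
    o,d=rays(n,px); return o+d*((z-o[2])/d[:,2])[:,None]
HSV={'red':[((0,120,60),(8,255,255)),((172,120,60),(180,255,255))],'blue':[((105,120,60),(125,255,255))],
 'orange':[((10,150,120),(20,255,255))],'yellow':[((24,120,60),(33,255,255))],'green':[((50,100,40),(80,255,255))]}
def blob(img,col,roi):
    x0,y0,x1,y1=roi; h=cv2.cvtColor(img[y0:y1,x0:x1],cv2.COLOR_BGR2HSV)
    m=sum(cv2.inRange(h,*r) for r in HSV[col]); c=max(cv2.findContours(m,cv2.RETR_EXTERNAL,cv2.CHAIN_APPROX_NONE)[0],key=cv2.contourArea)
    return c.reshape(-1,2)+np.array([x0,y0])
def rect(n,img,col,roi,z):
    """min-area rectangle of a coloured face on plane z: centre, sizes (mm, about a pixel small), yaw of the long side"""
    c=blob(img,col,roi); w=plane(n,c,z)[:,:2]
    (cx,cy),_,_=cv2.minAreaRect((w*1e4).astype(np.float32)); b=cv2.boxPoints(cv2.minAreaRect((w*1e4).astype(np.float32)))/1e4
    e=b[1]-b[0],b[2]-b[1]; L=max(e,key=np.linalg.norm); yaw=np.arctan2(L[1],L[0])
    yaw=(yaw+np.pi/2)%np.pi-np.pi/2
    s=sorted(np.linalg.norm(e,axis=1)*1e3)
    return np.r_[np.array([cx,cy])/1e4], np.round(s,1), yaw, c.mean(0)
def show(tag,n,img,col,roi,z):
    c,s,y,px=rect(n,img,col,roi,z); print(tag,n,'c',np.round(c,4),'size',s,'long yaw',round(y,3),'px',px.round(1)); return c
E
python3 - <<'E'
from h import *
T=cv2.imread('pics/top0.png');S=cv2.imread('pics/scene0.png')
show('spent','top',T,'red',(315,190,352,222),.1005)
show('spent','scene',S,'red',(290,165,325,192),.1005)
show('fresh','top',T,'blue',(170,238,197,262),.069)
show('fresh','scene',S,'blue',(440,172,465,190),.069)
show('orange','top',T,'orange',(212,230,240,252),.069)
show('orange','scene',S,'orange',(398,170,422,190),.069)
show('rack','top',T,'green',(165,225,250,265),.04)
show('tray','top',T,'yellow',(405,170,515,275),.04)
show('tray','scene',S,'yellow',(160,130,245,200),.04)
show('jar','top',T,'blue',(322,140,358,172),.07)
show('tips','top',T,'blue',(230,145,276,186),.04)
# white housing deck at z=.084 (top)
h=cv2.cvtColor(T,cv2.COLOR_BGR2HSV)[165:245,275:370]; m=cv2.inRange(h,(0,0,170),(180,40,255))
c=max(cv2.findContours(m,0,cv2.CHAIN_APPROX_NONE)[0],key=cv2.contourArea).reshape(-1,2)+[275,165]
w=plane('top',c,.084)[:,:2]; r=cv2.minAreaRect((w*1e4).astype(np.float32)); print('dock',np.array(r[0])/1e4,np.array(r[1])/10,r[2])
o=telemetry.get_obs(); print(R.from_rotvec(o['tool_rot']).as_matrix().round(3))
E
```

```text
spent top c [ 0.5469 -0.0157] size [22.6 38.3] long yaw 1.566 px [332.5 205.2]
spent scene c [ 0.5496 -0.0131] size [26.8 40.6] long yaw 1.567 px [306.7 178.7]
fresh top c [0.446  0.3349] size [22.5 38.3] long yaw -1.354 px [182.2 249.9]
fresh scene c [0.4476 0.3364] size [19.1 38.6] long yaw -1.332 px [450.5 181. ]
orange top c [0.4644 0.2343] size [24.4 40.5] long yaw -1.409 px [224.8 241.9]
orange scene c [0.4573 0.2347] size [42.1 62.4] long yaw -1.332 px [409.8 175.8]
rack top c [0.4548 0.2841] size [ 39.5 157.8] long yaw -1.394 px [208.7 245.6]
tray top c [ 0.5084 -0.3277] size [160.1 180.3] long yaw -1.206 px [461.4 222.8]
tray scene c [ 0.5112 -0.3241] size [160.8 178.9] long yaw -1.193 px [206.9 163.7]
jar top c [ 0.6656 -0.0381] size [44.6 45.2] long yaw -0.007 px [341.3 155.6]
tips top c [0.6488 0.1748] size [55.6 74.9] long yaw 1.269 px [252.8 165.4]
dock [0.54765571 0.00933528] [168.23088379 128.65079346] 87.98725128173828
[[-0.001 -0.953  0.304]
 [-0.002  0.304  0.953]
 [-1.     0.    -0.002]]
```

Emit:
jog_arm(increments=[{"grip": 0, "dy": -0.2, "dz": -0.14, "rx": -0.06}, {"grip": 0, "dy": -0.4, "dz": -0.28, "rx": -0.12}, {"grip": 0, "dy": -0.6, "dz": -0.42, "rx": -0.182}, {"grip": 0, "dy": -0.8, "dz": -0.56, "rx": -0.182}, {"grip": 0, "dy": -0.98, "dz": -0.7, "rx": -0.182}])

```text
$.increments[0]: bad value
```

Emit:
jog_arm(increments=[{"grip": 0, "dy": -0.15, "dz": -0.2}, {"grip": 0, "dy": -0.31, "dz": -0.4}, {"grip": 0, "dy": -0.46, "dz": -0.6}, {"grip": 0, "dy": -0.62, "dz": -0.8}, {"grip": 0, "dy": -0.77, "dz": -0.95}])

```text
$.increments[0]: bad value
```

Emit:
jog_arm(increments=[{"grip": 0, "dy": -0.15, "dz": -0.2}, {"grip": 0, "dy": -0.31, "dz": -0.4}, {"grip": 0, "dy": -0.46, "dz": -0.6}, {"grip": 0, "dy": -0.62, "dz": -0.8}, {"grip": 0, "dy": -0.77, "dz": -0.95}])

```text
$.increments[0]: bad value
```

Emit:
jog_arm(increments=[{"grip": 0, "dx": 0, "dy": -0.2, "dz": -0.14, "rx": -0.06, "ry": 0, "rz": 0}, {"grip": 0, "dx": 0, "dy": -0.4, "dz": -0.28, "rx": -0.12, "ry": 0, "rz": 0}, {"grip": 0, "dx": 0, "dy": -0.6, "dz": -0.42, "rx": -0.182, "ry": 0, "rz": 0}, {"grip": 0, "dx": 0, "dy": -0.8, "dz": -0.56, "rx": -0.182, "ry": 0, "rz": 0}, {"grip": 0, "dx": 0, "dy": -0.98, "dz": -0.7, "rx": -0.182, "ry": 0, "rz": 0}])

```text
t: 0.52
tool_pos: [0.2682, 0.3536, 0.4037]
tool_rot: [-1.185, 1.228, 1.183]
wrist_force: [0.7, 1.0, -0.1]
width: 0.0261
```

```bash
cat >> h.py <<'E'
def go(pos,yaw=None):
    """fractions that take the TCP to pos, tool down, jaw axis at world angle yaw"""
    o=telemetry.get_obs(); M=R.from_rotvec(o['tool_rot']); p=np.array(o['tool_pos'])
    d=M.inv().apply(np.array(pos)-p)/.15; z=M.as_matrix()[:,2]; cur=np.arctan2(z[1],z[0])
    yaw=cur if yaw is None else yaw; yaw=cur+(yaw-cur+np.pi/2)%np.pi-np.pi/2
    G=R.from_matrix(np.array([[0,-np.sin(yaw),np.cos(yaw)],[0,np.cos(yaw),np.sin(yaw)],[-1,0,0]]))
    r=(M.inv()*G).as_rotvec()/1.5
    print('t',round(o['t'],2),'p',p.round(4),'jaw yaw',round(cur,4),'F',np.round(o['wrist_force'],1),'w',round(o['width'],4),'q',np.round(o['qpos'],2))
    print('dx dy dz',d.round(4),'rx ry rz',r.round(4))
E
python3 -c "
from h import *
go([.547,-.0157,.3],np.pi/2-.03)"
```

```text
t 0.52 p [0.2682 0.3536 0.4037] jaw yaw 1.5356 F [ 0.7  1.  -0.1] w 0.0261 q [ 0.92  0.12 -0.32  1.13 -0.    0.96]
dx dy dz [ 0.6962 -1.9444 -2.3932] rx ry rz [-0.0035 -0.0017 -0.0004]
```

Emit:
jog_arm(increments=[{"grip": 0, "dx": 0, "dy": -0.15, "dz": -0.2, "rx": 0, "ry": 0, "rz": 0}, {"grip": 0, "dx": 0.05, "dy": -0.31, "dz": -0.4, "rx": 0, "ry": 0, "rz": 0}, {"grip": 0, "dx": 0.1, "dy": -0.46, "dz": -0.6, "rx": 0, "ry": 0, "rz": 0}, {"grip": 0, "dx": 0.15, "dy": -0.62, "dz": -0.8, "rx": 0, "ry": 0, "rz": 0}, {"grip": 0, "dx": 0.2, "dy": -0.77, "dz": -0.95, "rx": 0, "ry": 0, "rz": 0}])

```text
t: 0.93
tool_pos: [0.3789, 0.2046, 0.3735]
tool_rot: [-1.184, 1.229, 1.182]
wrist_force: [-0.2, 0.3, 0.6]
width: -0.0003
```

Emit:
jog_arm(increments=[{"grip": 0, "dx": 0, "dy": -0.15, "dz": -0.2, "rx": 0, "ry": 0, "rz": 0}, {"grip": 0, "dx": 0.05, "dy": -0.31, "dz": -0.4, "rx": 0, "ry": 0, "rz": 0}, {"grip": 0, "dx": 0.1, "dy": -0.46, "dz": -0.6, "rx": 0, "ry": 0, "rz": 0}, {"grip": 0, "dx": 0.15, "dy": -0.62, "dz": -0.8, "rx": 0, "ry": 0, "rz": 0}, {"grip": 0, "dx": 0.2, "dy": -0.77, "dz": -0.95, "rx": 0, "ry": 0, "rz": 0}])

```text
t: 1.35
tool_pos: [0.4898, 0.0554, 0.3433]
tool_rot: [-1.183, 1.231, 1.181]
wrist_force: [0.2, 0.5, -0.3]
width: -0.0001
```

Run:
```python
from h import *
# finer dock yaw and bay centre: lines through dock housing edges in the first top picture (deck height)
T=cv2.imread('pics/top0.png')
h=cv2.cvtColor(T,cv2.COLOR_BGR2HSV)[165:245,275:370]; m=cv2.inRange(h,(0,0,170),(180,40,255))
c=max(cv2.findContours(m,0,cv2.CHAIN_APPROX_NONE)[0],key=cv2.contourArea).reshape(-1,2)+[275,165]
w=plane('top',c,.084)[:,:2]; ctr=np.array([.5477,.0093])
for nm,ax,s,lim in (('-x',0,-1,.065),('+x',0,1,.065),('-y',1,-1,.085),('+y',1,1,.085)):
    d=w-ctr; k=(abs(d[:,ax]*s-lim)<.006)&(abs(d[:,1-ax])<(.07 if ax==0 else .05))
    v=cv2.fitLine(w[k].astype(np.float32),cv2.DIST_HUBER,0,1e-4,1e-4).ravel(); a=np.arctan2(v[1],v[0])
    print(nm,k.sum(),'yaw',round((a-(np.pi/2 if ax==0 else 0)+np.pi/2)%np.pi-np.pi/2,4),'pt',v[2:].round(4))
go([.547,-.0157,.3],np.pi/2-.03)
```

```text
-x 62 yaw -0.0407 pt [0.4856 0.0373]
+x 61 yaw -0.0426 pt [0.6117 0.031 ]
-y 43 yaw -0.043 pt [ 0.5328 -0.0729]
+y 44 yaw -0.0402 pt [0.546  0.0923]
t 1.35 p [0.4898 0.0554 0.3433] jaw yaw 1.533 F [ 0.2  0.5 -0.3] w -0.0001 q [ 0.11  0.24 -0.33  1.   -0.    0.15]
dx dy dz [ 0.2898 -0.3997 -0.4583] rx ry rz [-0.0052 -0.0027 -0.0011]
```

Emit:
jog_arm(increments=[{"grip": 0, "dx": 0.08, "dy": -0.15, "dz": -0.18, "rx": 0, "ry": 0, "rz": 0}, {"grip": 0, "dx": 0.2, "dy": -0.3, "dz": -0.36, "rx": 0, "ry": 0, "rz": 0}, {"grip": 0, "dx": 0.3, "dy": -0.4, "dz": -0.46, "rx": 0.002, "ry": 0, "rz": 0}, {"grip": 0, "dx": 0.37, "dy": -0.4, "dz": -0.46, "rx": 0.002, "ry": -0.003, "rz": -0.001}, {"grip": 0, "dx": 0.37, "dy": -0.4, "dz": -0.46, "rx": 0.002, "ry": -0.003, "rz": -0.001}])

```text
t: 1.77
tool_pos: [0.5464, -0.0173, 0.2849]
tool_rot: [-1.174, 1.233, 1.182]
wrist_force: [-0.6, -0.0, 1.0]
width: -0.0001
```

Run:
```python
from h import *
go([.5466,-.0157,.276],np.pi/2-.0415)
```

```text
t 1.77 p [ 0.5464 -0.0173  0.2849] jaw yaw 1.5276 F [-0.6 -0.   1. ] w -0.0001 q [-0.03  0.38 -0.3   0.9   0.    0.01]
dx dy dz [ 0.0594 -0.0009  0.0107] rx ry rz [-0.0011  0.0004 -0.0037]
```

Emit:
jog_arm(increments=[{"grip": 0, "dx": 0.03, "dy": 0, "dz": 0.011, "rx": 0, "ry": 0, "rz": -0.003}, {"grip": 0, "dx": 0.05, "dy": 0, "dz": 0.011, "rx": 0, "ry": 0, "rz": -0.003}, {"grip": 0, "dx": 0.065, "dy": 0, "dz": 0.011, "rx": 0, "ry": 0, "rz": -0.003}, {"grip": 0, "dx": 0.075, "dy": 0, "dz": 0.011, "rx": 0, "ry": 0, "rz": -0.003}, {"grip": 0, "dx": 0.075, "dy": 0, "dz": 0.011, "rx": 0, "ry": 0, "rz": -0.003}])

```text
t: 2.18
tool_pos: [0.5463, -0.0151, 0.2741]
tool_rot: [-1.177, 1.229, 1.179]
wrist_force: [-0.4, -0.8, 0.0]
width: 0.0003
```

Emit:
jog_arm(increments=[{"grip": 0, "dx": 0.007, "dy": 0, "dz": 0, "rx": 0, "ry": 0, "rz": 0}, {"grip": 0, "dx": 0.013, "dy": 0, "dz": 0, "rx": 0, "ry": 0, "rz": 0}, {"grip": 0, "dx": 0.013, "dy": 0, "dz": 0, "rx": 0, "ry": 0, "rz": 0}, {"grip": 0, "dx": 0.013, "dy": 0, "dz": 0, "rx": 0, "ry": 0, "rz": 0}, {"grip": 0, "dx": 0.013, "dy": 0, "dz": 0, "rx": 0, "ry": 0, "rz": 0}])

```text
t: 2.6
tool_pos: [0.5465, -0.015, 0.2735]
tool_rot: [-1.179, 1.227, 1.177]
wrist_force: [-1.9, -0.4, 6.2]
width: 0.0001
```

Emit:
jog_arm(increments=[{"grip": 0, "dx": 0.01, "dy": 0, "dz": 0, "rx": 0, "ry": 0, "rz": 0}, {"grip": 0, "dx": 0.015, "dy": 0, "dz": 0, "rx": 0, "ry": 0, "rz": 0}, {"grip": 0, "dx": 0.02, "dy": 0, "dz": 0, "rx": 0, "ry": 0, "rz": 0}, {"grip": 0, "dx": 0.02, "dy": 0, "dz": 0, "rx": 0, "ry": 0, "rz": 0}, {"grip": 0, "dx": 0.02, "dy": 0, "dz": 0, "rx": 0, "ry": 0, "rz": 0}])

```text
t: 3.02
tool_pos: [0.5467, -0.0149, 0.2719]
tool_rot: [-1.18, 1.226, 1.176]
wrist_force: [-1.5, -0.7, 6.5]
width: -0.0002
```

Emit:
jog_arm(increments=[{"grip": 0, "dx": 0.01, "dy": 0, "dz": 0, "rx": 0, "ry": 0, "rz": 0}, {"grip": 0, "dx": 0.015, "dy": 0, "dz": 0, "rx": 0, "ry": 0, "rz": 0}, {"grip": 0, "dx": 0.02, "dy": 0, "dz": 0, "rx": 0, "ry": 0, "rz": 0}, {"grip": 0, "dx": 0.02, "dy": 0, "dz": 0, "rx": 0, "ry": 0, "rz": 0}, {"grip": 0, "dx": 0.02, "dy": 0, "dz": 0, "rx": 0, "ry": 0, "rz": 0}])

```text
t: 3.43
tool_pos: [0.547, -0.0149, 0.2704]
tool_rot: [-1.181, 1.225, 1.174]
wrist_force: [-1.5, -0.1, 8.4]
width: 0.0006
```

Emit:
jog_arm(increments=[{"grip": 0, "dx": 0.01, "dy": 0, "dz": 0, "rx": 0, "ry": 0, "rz": 0}, {"grip": 0, "dx": 0.015, "dy": 0, "dz": 0, "rx": 0, "ry": 0, "rz": 0}, {"grip": 0, "dx": 0.02, "dy": 0, "dz": 0, "rx": 0, "ry": 0, "rz": 0}, {"grip": 0, "dx": 0.02, "dy": 0, "dz": 0, "rx": 0, "ry": 0, "rz": 0}, {"grip": 0, "dx": 0.02, "dy": 0, "dz": 0, "rx": 0, "ry": 0, "rz": 0}])

```text
t: 3.85
tool_pos: [0.5472, -0.0148, 0.269]
tool_rot: [-1.183, 1.223, 1.173]
wrist_force: [-1.9, -0.3, 9.2]
width: 0.0
```

Emit:
jog_arm(increments=[{"grip": 0, "dx": 0.01, "dy": 0, "dz": 0, "rx": 0, "ry": 0, "rz": 0}, {"grip": 0, "dx": 0.015, "dy": 0, "dz": 0, "rx": 0, "ry": 0, "rz": 0}, {"grip": 0, "dx": 0.02, "dy": 0, "dz": 0, "rx": 0, "ry": 0, "rz": 0}, {"grip": 0, "dx": 0.02, "dy": 0, "dz": 0, "rx": 0, "ry": 0, "rz": 0}, {"grip": 0, "dx": 0.02, "dy": 0, "dz": 0, "rx": 0, "ry": 0, "rz": 0}])

```text
t: 4.27
tool_pos: [0.5475, -0.0148, 0.2676]
tool_rot: [-1.184, 1.222, 1.171]
wrist_force: [-0.6, 0.8, 7.2]
width: 0.0003
```

```bash
python3 -c "
from h import *
go([.547,-.015,.266],np.pi/2-.0415)"
```

```text
t 4.27 p [ 0.5475 -0.0148  0.2676] jaw yaw 1.5294 F [-0.6  0.8  7.2] w 0.0003 q [-0.03  0.39 -0.33  0.84 -0.    0.01]
dx dy dz [ 0.0107  0.0032 -0.0015] rx ry rz [ 0.0001 -0.0003  0.0065]
```

Emit:
jog_arm(increments=[{"grip": 0, "dx": 0.01, "dy": 0.002, "dz": 0, "rx": 0, "ry": 0, "rz": 0.003}, {"grip": 0, "dx": 0.015, "dy": 0.004, "dz": 0, "rx": 0, "ry": 0, "rz": 0.006}, {"grip": 0, "dx": 0.02, "dy": 0.004, "dz": 0, "rx": 0, "ry": 0, "rz": 0.006}, {"grip": 0, "dx": 0.02, "dy": 0.004, "dz": 0, "rx": 0, "ry": 0, "rz": 0.006}, {"grip": 0, "dx": 0.02, "dy": 0.004, "dz": 0, "rx": 0, "ry": 0, "rz": 0.006}])

```text
t: 4.68
tool_pos: [0.5471, -0.0148, 0.2662]
tool_rot: [-1.181, 1.227, 1.176]
wrist_force: [-1.8, -0.6, 8.6]
width: 0.0
```

Emit:
jog_arm(increments=[{"grip": 0, "dx": 0.01, "dy": 0.002, "dz": 0, "rx": 0, "ry": 0, "rz": 0.001}, {"grip": 0, "dx": 0.015, "dy": 0.002, "dz": 0, "rx": 0, "ry": 0, "rz": 0.002}, {"grip": 0, "dx": 0.02, "dy": 0.002, "dz": 0, "rx": 0, "ry": 0, "rz": 0.002}, {"grip": 0, "dx": 0.02, "dy": 0.002, "dz": 0, "rx": 0, "ry": 0, "rz": 0.002}, {"grip": 0, "dx": 0.02, "dy": 0.002, "dz": 0, "rx": 0, "ry": 0, "rz": 0.002}])

```text
t: 5.1
tool_pos: [0.5473, -0.0148, 0.2656]
tool_rot: [-1.181, 1.227, 1.176]
wrist_force: [-2.7, -1.2, 11.7]
width: -0.0002
```

```bash
python3 -c "
from h import *
go([.547,-.015,.262],np.pi/2-.0415)"
```

```text
t 5.1 p [ 0.5473 -0.0148  0.2656] jaw yaw 1.5297 F [-2.7 -1.2 11.7] w -0.0002 q [-0.03  0.39 -0.33  0.85 -0.    0.01]
dx dy dz [ 0.0241  0.0023 -0.0016] rx ry rz [ 0.0003 -0.0008  0.0021]
```

Emit:
jog_arm(increments=[{"grip": 0, "dx": 0.015, "dy": 0.002, "dz": 0, "rx": 0, "ry": 0, "rz": 0.002}, {"grip": 0, "dx": 0.02, "dy": 0.002, "dz": 0, "rx": 0, "ry": 0, "rz": 0.002}, {"grip": 0, "dx": 0.023, "dy": 0.002, "dz": 0, "rx": 0, "ry": 0, "rz": 0.002}, {"grip": 0, "dx": 0.023, "dy": 0.002, "dz": 0, "rx": 0, "ry": 0, "rz": 0.002}, {"grip": 0, "dx": 0.023, "dy": 0.002, "dz": 0, "rx": 0, "ry": 0, "rz": 0.002}])

```text
t: 5.52
tool_pos: [0.5476, -0.0147, 0.265]
tool_rot: [-1.182, 1.226, 1.175]
wrist_force: [-2.2, -0.5, 15.4]
width: 0.0001
```

Emit:
jog_arm(increments=[{"grip": 0, "dx": -0.1, "dy": 0, "dz": 0, "rx": 0, "ry": 0, "rz": 0.002}, {"grip": 0, "dx": -0.2, "dy": 0.003, "dz": -0.002, "rx": 0, "ry": 0, "rz": 0.004}, {"grip": 0, "dx": -0.36, "dy": 0.003, "dz": -0.002, "rx": 0, "ry": 0, "rz": 0.004}, {"grip": 100, "dx": -0.5, "dy": 0.003, "dz": -0.002, "rx": 0, "ry": 0, "rz": 0.004}, {"grip": 100, "dx": -0.5, "dy": 0.003, "dz": -0.002, "rx": 0, "ry": 0, "rz": 0.004}])

```text
t: 5.93
tool_pos: [0.5484, -0.0148, 0.3446]
tool_rot: [-1.183, 1.225, 1.174]
wrist_force: [1.1, -0.4, 1.0]
width: 0.0234
```

Run:
```python
from h import *
S=optics.read_camera('scene'); cv2.imwrite('pics/s1.png',cv2.resize(S[100:260,220:420],None,fx=3,fy=3))
go([.547,-.0153,.267],np.pi/2-.0415)
```

```text
t 5.98 p [ 0.548  -0.0148  0.3427] jaw yaw 1.53 F [ 0.3 -0.1  0.1] w 0.0309 q [-0.03  0.33 -0.2   1.03 -0.    0.01]
dx dy dz [ 0.5046  0.0083 -0.0029] rx ry rz [ 0.0005 -0.0009  0.0027]
```

View pics/s1.png

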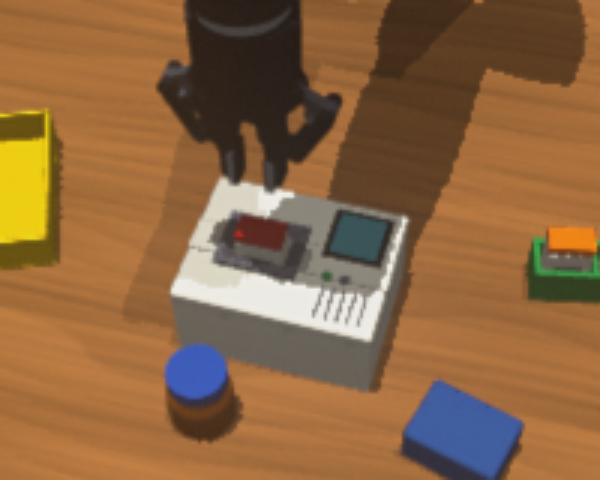

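The red top is at about (307,177) in the scene view; whether it rose is not clear by eye, so I check by projection.

Run:
```python
from h import *
p=optics.camera_params('scene'); K=np.array([[p['fx'],0,p['cx']],[0,p['fy'],p['cy']],[0,0,1]]); Rc=R.from_rotvec(p['orientation']).inv()
for z in (.1005,.118): print(z,cv2.projectPoints(np.array([[.547,-.0153,z]]),Rc.as_rotvec(),-Rc.apply(p['origin']),K,np.array(p['D']))[0].ravel().round(1))
S=optics.read_camera('scene')
for n in('pics/scene0.png',0):
    c=blob(cv2.imread(n) if n else S,'red',(285,155,330,195)); print(c.min(0),c.max(0),c.mean(0).round(1),cv2.contourArea(c))
cv2.imwrite('pics/s2.png',cv2.resize(np.hstack([cv2.imread('pics/scene0.png')[150:210,270:345],S[150:210,270:345]]),None,fx=5,fy=5))
```

```text
0.1005 [306.1 177.6]
0.118 [305.7 173.2]
[298 174] [315 184] [306.7 178.7] 120.5
[298 172] [315 182] [306.3 176.8] 119.5
```

View pics/s2.png

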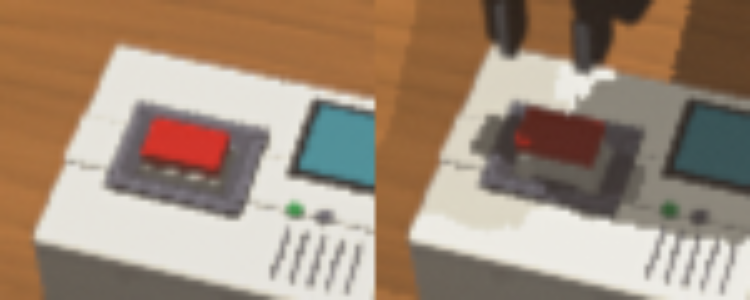

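The right panel (now) shows the red top up by only ~2 px of the 4.4 px expected, so it may still be rising; I let the gripper open and check again.

Emit:
jog_arm(increments=[{"grip": 100, "dx": 0, "dy": 0.008, "dz": -0.003, "rx": 0, "ry": 0, "rz": 0.003}, {"grip": 100, "dx": 0, "dy": 0.008, "dz": -0.003, "rx": 0, "ry": 0, "rz": 0.003}, {"grip": 100, "dx": 0, "dy": 0.008, "dz": -0.003, "rx": 0, "ry": 0, "rz": 0.003}, {"grip": 100, "dx": 0, "dy": 0.008, "dz": -0.003, "rx": 0, "ry": 0, "rz": 0.003}, {"grip": 100, "dx": 0, "dy": 0.008, "dz": -0.003, "rx": 0, "ry": 0, "rz": 0.003}])

```text
t: 6.45
tool_pos: [0.5459, -0.0152, 0.3404]
tool_rot: [-1.178, 1.233, 1.182]
wrist_force: [-0.7, -0.2, 0.4]
width: 0.0856
```

Run:
```python
from h import *
for n in('scene','top'):
    I=optics.read_camera(n)
    roi=(285,155,330,195) if n=='scene' else (315,190,352,222)
    try:
        c=blob(I,'red',roi); print(n,c.min(0),c.max(0),c.mean(0).round(1),cv2.contourArea(c))
    except Exception as e: print(n,'hidden')
go([.547,-.0153,.267],np.pi/2-.0415)
```

```text
scene [298 170] [315 180] [306.4 175. ] 117.0
top hidden
t 6.55 p [ 0.546  -0.0152  0.3407] jaw yaw 1.53 F [ 0.  -0.   0.2] w 0.0854 q [-0.03  0.33 -0.21  1.04 -0.    0.01]
dx dy dz [ 4.912e-01 -9.000e-03  3.000e-04] rx ry rz [ 0.0005 -0.0009 -0.0028]
```

The top keeps rising (178.7 → 175.0 px), so the catch did release and the floor is damped. I descend and grip.

Emit:
jog_arm(increments=[{"grip": 100, "dx": 0.12, "dy": -0.009, "dz": 0, "rx": 0, "ry": 0, "rz": -0.003}, {"grip": 100, "dx": 0.25, "dy": -0.009, "dz": 0, "rx": 0, "ry": 0, "rz": -0.003}, {"grip": 100, "dx": 0.38, "dy": -0.009, "dz": 0, "rx": 0, "ry": 0, "rz": -0.003}, {"grip": 100, "dx": 0.46, "dy": -0.009, "dz": 0, "rx": 0, "ry": 0, "rz": -0.003}, {"grip": 100, "dx": 0.49, "dy": -0.009, "dz": 0, "rx": 0, "ry": 0, "rz": -0.003}])

```text
t: 6.97
tool_pos: [0.546, -0.0153, 0.265]
tool_rot: [-1.178, 1.232, 1.181]
wrist_force: [-1.0, 0.4, 0.4]
width: 0.0855
```

Emit:
jog_arm(increments=[{"grip": 0, "dx": 0, "dy": 0, "dz": 0, "rx": 0, "ry": 0, "rz": 0}, {"grip": 0, "dx": 0, "dy": 0, "dz": 0, "rx": 0, "ry": 0, "rz": 0}, {"grip": 0, "dx": 0, "dy": 0, "dz": 0, "rx": 0, "ry": 0, "rz": 0}, {"grip": 0, "dx": 0, "dy": 0, "dz": 0, "rx": 0, "ry": 0, "rz": 0}, {"grip": 0, "dx": 0, "dy": 0, "dz": 0, "rx": 0, "ry": 0, "rz": 0}])

```text
t: 7.38
tool_pos: [0.5465, -0.0153, 0.2661]
tool_rot: [-1.179, 1.23, 1.18]
wrist_force: [-0.3, -0.1, 2.8]
width: 0.0387
```

Run:
```python
from h import *
go([.547,-.0153,.35],np.pi/2-.0415)
```

```text
t 7.38 p [ 0.5465 -0.0153  0.2661] jaw yaw 1.53 F [-0.3 -0.1  2.8] w 0.0387 q [-0.03  0.39 -0.33  0.85 -0.    0.01]
dx dy dz [-0.5594 -0.0022 -0.0006] rx ry rz [ 0.0005 -0.0009 -0.001 ]
```

Emit:
jog_arm(increments=[{"grip": 0, "dx": -0.08, "dy": 0, "dz": 0, "rx": 0, "ry": 0, "rz": 0}, {"grip": 0, "dx": -0.2, "dy": 0, "dz": 0, "rx": 0, "ry": 0, "rz": 0}, {"grip": 0, "dx": -0.35, "dy": 0, "dz": 0, "rx": 0, "ry": 0, "rz": 0}, {"grip": 0, "dx": -0.5, "dy": 0, "dz": 0, "rx": 0, "ry": 0, "rz": 0}, {"grip": 0, "dx": -0.63, "dy": 0, "dz": 0, "rx": 0, "ry": 0, "rz": 0}])

```text
t: 7.8
tool_pos: [0.5468, -0.0152, 0.3625]
tool_rot: [-1.18, 1.229, 1.178]
wrist_force: [1.6, -0.5, -0.3]
width: 0.0391
```

Run:
```python
from h import *
go([.509,-.326,.35])
```

```text
t 7.8 p [ 0.5468 -0.0152  0.3625] jaw yaw 1.53 F [ 1.6 -0.5 -0.3] w 0.0391 q [-0.03  0.32 -0.17  1.09 -0.    0.01]
dx dy dz [ 0.086   0.1669 -2.0803] rx ry rz [-0.     -0.0009 -0.    ]
```

Emit:
jog_arm(increments=[{"grip": 0, "dx": 0, "dy": 0.01, "dz": -0.15, "rx": 0, "ry": 0, "rz": 0}, {"grip": 0, "dx": 0, "dy": 0.03, "dz": -0.35, "rx": 0, "ry": 0, "rz": 0}, {"grip": 0, "dx": 0, "dy": 0.05, "dz": -0.58, "rx": 0, "ry": 0, "rz": 0}, {"grip": 0, "dx": 0, "dy": 0.06, "dz": -0.8, "rx": 0, "ry": 0, "rz": 0}, {"grip": 0, "dx": 0, "dy": 0.08, "dz": -1, "rx": 0, "ry": 0, "rz": 0}])

```text
t: 8.22
tool_pos: [0.5285, -0.1662, 0.3634]
tool_rot: [-1.181, 1.229, 1.177]
wrist_force: [0.6, -0.0, -0.0]
width: 0.0384
```

Emit:
jog_arm(increments=[{"grip": 0, "dx": 0, "dy": 0.02, "dz": -0.22, "rx": 0, "ry": 0, "rz": 0}, {"grip": 0, "dx": 0, "dy": 0.04, "dz": -0.45, "rx": 0, "ry": 0, "rz": 0}, {"grip": 0, "dx": 0.05, "dy": 0.06, "dz": -0.67, "rx": 0, "ry": 0, "rz": 0}, {"grip": 0, "dx": 0.2, "dy": 0.08, "dz": -0.87, "rx": 0, "ry": 0, "rz": 0}, {"grip": 0, "dx": 0.35, "dy": 0.08, "dz": -1, "rx": 0, "ry": 0, "rz": 0}])

```text
t: 8.63
tool_pos: [0.5103, -0.3189, 0.3123]
tool_rot: [-1.184, 1.229, 1.171]
wrist_force: [0.5, 0.1, -0.9]
width: 0.0389
```

Run:
```python
from h import *
go([.509,-.326,.22])
cv2.imwrite('pics/t3.png',optics.read_camera('top'))
```

```text
t 8.63 p [ 0.5103 -0.3189  0.3123] jaw yaw 1.5277 F [ 0.5  0.1 -0.9] w 0.0389 q [-0.56  0.44 -0.12  1.01 -0.   -0.51]
dx dy dz [ 0.6158  0.0098 -0.0444] rx ry rz [ 0.     -0.0036  0.0035]
```

View pics/t3.png

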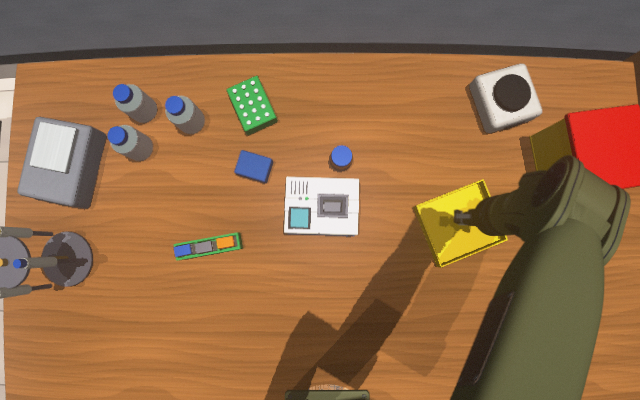

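The bay at (333,206) is empty and the gripper is over the tray at (460,217). Lower and release.

Emit:
jog_arm(increments=[{"grip": 0, "dx": 0.15, "dy": 0.01, "dz": -0.04, "rx": 0, "ry": 0, "rz": 0}, {"grip": 0, "dx": 0.32, "dy": 0.01, "dz": -0.04, "rx": 0, "ry": -0.003, "rz": 0.003}, {"grip": 0, "dx": 0.48, "dy": 0.01, "dz": -0.04, "rx": 0, "ry": -0.003, "rz": 0.003}, {"grip": 0, "dx": 0.58, "dy": 0.01, "dz": -0.04, "rx": 0, "ry": -0.003, "rz": 0.003}, {"grip": 0, "dx": 0.61, "dy": 0.01, "dz": -0.04, "rx": 0, "ry": -0.003, "rz": 0.003}])

```text
t: 9.1
tool_pos: [0.5062, -0.3259, 0.2154]
tool_rot: [-1.17, 1.234, 1.183]
wrist_force: [-9.2, 7.0, 36.0]
width: 0.0389
```

Emit:
jog_arm(increments=[{"grip": 0, "dx": 0, "dy": 0, "dz": 0, "rx": 0, "ry": 0, "rz": 0}, {"grip": 100, "dx": 0, "dy": 0, "dz": 0, "rx": 0, "ry": 0, "rz": 0}, {"grip": 100, "dx": 0, "dy": 0, "dz": 0, "rx": 0, "ry": 0, "rz": 0}, {"grip": 100, "dx": 0, "dy": 0, "dz": 0, "rx": 0, "ry": 0, "rz": 0}, {"grip": 100, "dx": 0, "dy": 0, "dz": 0, "rx": 0, "ry": 0, "rz": 0}])

```text
t: 9.52
tool_pos: [0.5064, -0.3259, 0.2156]
tool_rot: [-1.17, 1.234, 1.183]
wrist_force: [-0.2, -0.2, 0.7]
width: 0.0843
```

Emit:
jog_arm(increments=[{"grip": 100, "dx": -0.05, "dy": 0, "dz": 0, "rx": 0, "ry": 0, "rz": 0}, {"grip": 100, "dx": -0.2, "dy": 0, "dz": 0, "rx": 0, "ry": 0, "rz": 0}, {"grip": 100, "dx": -0.4, "dy": 0, "dz": 0, "rx": 0, "ry": 0, "rz": 0}, {"grip": 100, "dx": -0.6, "dy": 0, "dz": 0, "rx": 0, "ry": 0, "rz": 0}, {"grip": 100, "dx": -0.8, "dy": 0, "dz": 0, "rx": 0, "ry": 0, "rz": 0}])

```text
t: 9.93
tool_pos: [0.5071, -0.3261, 0.3374]
tool_rot: [-1.17, 1.234, 1.183]
wrist_force: [-0.1, -0.9, 0.3]
width: 0.0854
```

Run:
```python
from h import *
# rack axis from its green rim, fresh centre from blue+grey spacing (first top picture)
T=cv2.imread('pics/top0.png')
show('rack','top',cv2.imread('pics/t3.png'),'green',(165,225,250,265),.04)
go([.45,.33,.33],.2)
```

```text
rack top c [0.4548 0.2841] size [ 39.5 157.8] long yaw -1.394 px [208.7 245.6]
t 9.93 p [ 0.5071 -0.3261  0.3374] jaw yaw 1.5256 F [-0.1 -0.9  0.3] w 0.0854 q [-0.57  0.43 -0.06  1.09 -0.   -0.53]
dx dy dz [0.0651 0.5777 4.352 ] rx ry rz [ 0.8837 -0.0022 -0.0058]
```

Emit:
jog_arm(increments=[{"grip": 100, "dx": 0, "dy": 0.02, "dz": 0.2, "rx": 0.06, "ry": 0, "rz": 0}, {"grip": 100, "dx": 0, "dy": 0.04, "dz": 0.42, "rx": 0.12, "ry": 0, "rz": 0}, {"grip": 100, "dx": 0, "dy": 0.06, "dz": 0.64, "rx": 0.18, "ry": 0, "rz": 0}, {"grip": 100, "dx": 0, "dy": 0.08, "dz": 0.85, "rx": 0.24, "ry": 0, "rz": 0}, {"grip": 100, "dx": 0, "dy": 0.1, "dz": 1, "rx": 0.3, "ry": 0, "rz": 0}])

```text
t: 10.35
tool_pos: [0.4985, -0.1734, 0.3387]
tool_rot: [-0.829, 1.409, 0.841]
wrist_force: [0.2, -0.8, -0.4]
width: 0.0852
```

Emit:
jog_arm(increments=[{"grip": 100, "dx": 0, "dy": 0.1, "dz": 0.18, "rx": 0.06, "ry": 0, "rz": 0}, {"grip": 100, "dx": 0, "dy": 0.22, "dz": 0.36, "rx": 0.12, "ry": 0, "rz": 0}, {"grip": 100, "dx": 0, "dy": 0.34, "dz": 0.54, "rx": 0.18, "ry": 0, "rz": 0}, {"grip": 100, "dx": 0, "dy": 0.45, "dz": 0.72, "rx": 0.24, "ry": 0, "rz": 0}, {"grip": 100, "dx": 0, "dy": 0.55, "dz": 0.88, "rx": 0.3, "ry": 0, "rz": 0}])

```text
t: 10.77
tool_pos: [0.4888, -0.0163, 0.3401]
tool_rot: [-0.48, 1.521, 0.489]
wrist_force: [0.5, 0.3, -0.8]
width: 0.0855
```

Emit:
jog_arm(increments=[{"grip": 100, "dx": 0, "dy": 0.18, "dz": 0.1, "rx": 0.06, "ry": 0, "rz": 0}, {"grip": 100, "dx": 0, "dy": 0.36, "dz": 0.22, "rx": 0.12, "ry": 0, "rz": 0}, {"grip": 100, "dx": 0, "dy": 0.54, "dz": 0.33, "rx": 0.18, "ry": 0, "rz": 0}, {"grip": 100, "dx": 0, "dy": 0.72, "dz": 0.43, "rx": 0.24, "ry": 0, "rz": 0}, {"grip": 100, "dx": 0, "dy": 0.9, "dz": 0.5, "rx": 0.284, "ry": 0, "rz": 0}])

```text
t: 11.18
tool_pos: [0.4719, 0.1391, 0.3417]
tool_rot: [-0.144, 1.57, 0.152]
wrist_force: [0.8, 0.9, -0.7]
width: 0.0852
```

Run:
```python
from h import *
go([.446,.3346,.30],.2)
```

```text
t 11.18 p [0.4719 0.1391 0.3417] jaw yaw 0.1883 F [ 0.8  0.9 -0.7] w 0.0852 q [ 0.28  0.24 -0.33  1.    0.01  1.67]
dx dy dz [0.2845 1.3114 0.0756] rx ry rz [-0.0078 -0.0024 -0.0036]
```

Emit:
jog_arm(increments=[{"grip": 100, "dx": 0, "dy": 0.18, "dz": 0.02, "rx": 0, "ry": 0, "rz": 0}, {"grip": 100, "dx": 0.02, "dy": 0.38, "dz": 0.03, "rx": -0.005, "ry": 0, "rz": 0}, {"grip": 100, "dx": 0.05, "dy": 0.58, "dz": 0.05, "rx": -0.008, "ry": -0.002, "rz": -0.003}, {"grip": 100, "dx": 0.1, "dy": 0.78, "dz": 0.07, "rx": -0.008, "ry": -0.002, "rz": -0.003}, {"grip": 100, "dx": 0.15, "dy": 0.95, "dz": 0.075, "rx": -0.008, "ry": -0.002, "rz": -0.003}])

```text
t: 11.6
tool_pos: [0.4562, 0.2834, 0.3207]
tool_rot: [-0.156, 1.564, 0.16]
wrist_force: [-0.4, -1.1, 0.1]
width: 0.0857
```

Emit:
jog_arm(increments=[{"grip": 100, "dx": 0.02, "dy": 0.16, "dz": 0, "rx": 0, "ry": 0, "rz": 0}, {"grip": 100, "dx": 0.05, "dy": 0.28, "dz": 0, "rx": 0, "ry": 0, "rz": 0}, {"grip": 100, "dx": 0.1, "dy": 0.35, "dz": 0, "rx": 0, "ry": 0, "rz": 0}, {"grip": 100, "dx": 0.13, "dy": 0.36, "dz": 0, "rx": 0, "ry": 0, "rz": 0}, {"grip": 100, "dx": 0.13, "dy": 0.36, "dz": 0, "rx": 0, "ry": 0, "rz": 0}])

```text
t: 12.02
tool_pos: [0.4448, 0.3361, 0.3002]
tool_rot: [-0.158, 1.565, 0.159]
wrist_force: [-0.5, -1.0, 0.2]
width: 0.0853
```

Run:
```python
from h import *
go([.446,.3346,.22],.2)
```

```text
t 12.02 p [0.4448 0.3361 0.3002] jaw yaw 0.2019 F [-0.5 -1.   0.2] w 0.0853 q [ 0.65  0.38 -0.25  0.94  0.    2.02]
dx dy dz [ 0.5345 -0.0116  0.0059] rx ry rz [ 0.0013 -0.0003 -0.0003]
```

Emit:
jog_arm(increments=[{"grip": 100, "dx": 0.15, "dy": -0.012, "dz": 0.006, "rx": 0, "ry": 0, "rz": 0}, {"grip": 100, "dx": 0.3, "dy": -0.012, "dz": 0.006, "rx": 0, "ry": 0, "rz": 0}, {"grip": 100, "dx": 0.43, "dy": -0.012, "dz": 0.006, "rx": 0, "ry": 0, "rz": 0}, {"grip": 100, "dx": 0.51, "dy": -0.012, "dz": 0.006, "rx": 0, "ry": 0, "rz": 0}, {"grip": 100, "dx": 0.53, "dy": -0.012, "dz": 0.006, "rx": 0, "ry": 0, "rz": 0}])

```text
t: 12.43
tool_pos: [0.4454, 0.3323, 0.2186]
tool_rot: [-0.159, 1.569, 0.155]
wrist_force: [-0.1, 0.1, 0.7]
width: 0.0849
```

Emit:
jog_arm(increments=[{"grip": 50, "dx": 0, "dy": 0, "dz": 0, "rx": 0, "ry": 0, "rz": 0}, {"grip": 40, "dx": 0, "dy": 0, "dz": 0, "rx": 0, "ry": 0, "rz": 0}, {"grip": 0, "dx": 0, "dy": 0, "dz": 0, "rx": 0, "ry": 0, "rz": 0}, {"grip": 0, "dx": 0, "dy": 0, "dz": 0, "rx": 0, "ry": 0, "rz": 0}, {"grip": 0, "dx": 0, "dy": 0, "dz": 0, "rx": 0, "ry": 0, "rz": 0}])

```text
t: 12.85
tool_pos: [0.4458, 0.3325, 0.2196]
tool_rot: [-0.158, 1.568, 0.156]
wrist_force: [-1.0, 0.1, 0.4]
width: 0.0256
```

Emit:
jog_arm(increments=[{"grip": 0, "dx": 0, "dy": 0, "dz": 0, "rx": 0, "ry": 0, "rz": 0}, {"grip": 0, "dx": 0, "dy": 0, "dz": 0, "rx": 0, "ry": 0, "rz": 0}, {"grip": 0, "dx": 0, "dy": 0, "dz": 0, "rx": 0, "ry": 0, "rz": 0}, {"grip": 0, "dx": 0, "dy": 0, "dz": 0, "rx": 0, "ry": 0, "rz": 0}, {"grip": 0, "dx": 0, "dy": 0, "dz": 0, "rx": 0, "ry": 0, "rz": 0}])

```text
t: 13.27
tool_pos: [0.4458, 0.3326, 0.2197]
tool_rot: [-0.158, 1.568, 0.156]
wrist_force: [-0.8, -1.1, 0.6]
width: 0.0225
```

Run:
```python
from h import *
go([.446,.3346,.33],.2)
```

```text
t 13.27 p [0.4458 0.3326 0.2197] jaw yaw 0.2 F [-0.8 -1.1  0.6] w 0.0225 q [ 0.64  0.45 -0.36  0.76  0.    2.01]
dx dy dz [-0.7352  0.0119  0.0019] rx ry rz [ 0.     -0.0018  0.0008]
```

Emit:
jog_arm(increments=[{"grip": 0, "dx": -0.1, "dy": 0, "dz": 0, "rx": 0, "ry": 0, "rz": 0}, {"grip": 0, "dx": -0.28, "dy": 0, "dz": 0, "rx": 0, "ry": 0, "rz": 0}, {"grip": 0, "dx": -0.48, "dy": 0, "dz": 0, "rx": 0, "ry": 0, "rz": 0}, {"grip": 0, "dx": -0.68, "dy": 0, "dz": 0, "rx": 0, "ry": 0, "rz": 0}, {"grip": 0, "dx": -0.85, "dy": 0, "dz": 0, "rx": 0, "ry": 0, "rz": 0}])

```text
t: 13.68
tool_pos: [0.446, 0.3328, 0.3489]
tool_rot: [-0.158, 1.567, 0.156]
wrist_force: [0.2, 0.4, -0.2]
width: 0.0227
```

Emit:
jog_arm(increments=[{"grip": 0, "dx": 0, "dy": -0.15, "dz": 0.01, "rx": 0.03, "ry": 0, "rz": 0}, {"grip": 0, "dx": 0, "dy": -0.34, "dz": 0.02, "rx": 0.06, "ry": 0, "rz": 0}, {"grip": 0, "dx": 0, "dy": -0.55, "dz": 0.04, "rx": 0.1, "ry": 0, "rz": 0}, {"grip": 0, "dx": 0, "dy": -0.76, "dz": 0.06, "rx": 0.13, "ry": 0, "rz": 0}, {"grip": 0, "dx": 0, "dy": -0.95, "dz": 0.07, "rx": 0.161, "ry": 0, "rz": 0}])

```text
t: 14.1
tool_pos: [0.4848, 0.1938, 0.349]
tool_rot: [0.033, 1.572, -0.036]
wrist_force: [0.7, 0.4, -0.6]
width: 0.0226
```

Run:
```python
from h import *
go([.5465,-.0177,.33],-.0415)
```

```text
t 14.1 p [0.4848 0.1938 0.349 ] jaw yaw -0.0434 F [ 0.7  0.4 -0.6] w 0.0226 q [ 0.38  0.29 -0.25  1.04 -0.    1.99]
dx dy dz [ 0.1282 -1.3907  0.4722] rx ry rz [-0.0013 -0.0012  0.0013]
```

Emit:
jog_arm(increments=[{"grip": 0, "dx": 0, "dy": -0.15, "dz": 0.06, "rx": 0, "ry": 0, "rz": 0}, {"grip": 0, "dx": 0, "dy": -0.34, "dz": 0.12, "rx": 0, "ry": 0, "rz": 0}, {"grip": 0, "dx": 0, "dy": -0.55, "dz": 0.2, "rx": 0, "ry": 0, "rz": 0}, {"grip": 0, "dx": 0.03, "dy": -0.76, "dz": 0.28, "rx": 0, "ry": 0, "rz": 0}, {"grip": 0, "dx": 0.06, "dy": -0.95, "dz": 0.35, "rx": 0, "ry": 0, "rz": 0}])

```text
t: 14.52
tool_pos: [0.5314, 0.0474, 0.3402]
tool_rot: [0.033, 1.572, -0.036]
wrist_force: [0.6, 0.1, -1.0]
width: 0.023
```

Emit:
jog_arm(increments=[{"grip": 0, "dx": 0.01, "dy": -0.15, "dz": 0.04, "rx": 0, "ry": 0, "rz": 0}, {"grip": 0, "dx": 0.03, "dy": -0.28, "dz": 0.08, "rx": 0, "ry": 0, "rz": 0}, {"grip": 0, "dx": 0.05, "dy": -0.38, "dz": 0.11, "rx": 0, "ry": 0, "rz": 0}, {"grip": 0, "dx": 0.05, "dy": -0.4, "dz": 0.12, "rx": 0, "ry": 0, "rz": 0}, {"grip": 0, "dx": 0.05, "dy": -0.4, "dz": 0.12, "rx": 0, "ry": 0, "rz": 0}])

```text
t: 14.93
tool_pos: [0.5469, -0.0142, 0.3324]
tool_rot: [0.034, 1.572, -0.037]
wrist_force: [-0.6, -0.4, -0.5]
width: 0.023
```

Run:
```python
from h import *
go([.5465,-.0177,.3],-.0415)
S=optics.read_camera('scene'); T=optics.read_camera('top')
cv2.imwrite('pics/s4.png',np.hstack([cv2.resize(S[110:230,260:360],None,fx=4,fy=4),cv2.resize(T[150:270,270:370],None,fx=4,fy=4)]))
```

```text
t 14.93 p [ 0.5469 -0.0142  0.3324] jaw yaw -0.0456 F [-0.6 -0.4 -0.5] w 0.023 q [-0.03  0.34 -0.22  1.01 -0.    1.59]
dx dy dz [ 0.2158 -0.0228 -0.0009] rx ry rz [-0.0027 -0.0013  0.0013]
```

View pics/s4.png

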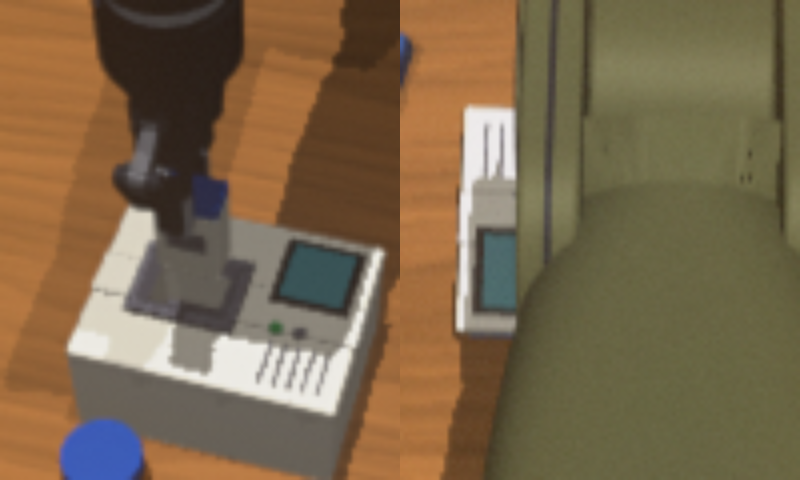

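The cartridge is held upright over the bay; its front face spans about crop columns 160–229 (scene 300–317). I measure its y-offset from those edges.

Run:
```python
from h import *
S=optics.read_camera('scene')
g=cv2.cvtColor(S,cv2.COLOR_BGR2GRAY)
for r in range(166,190,2): print(r,g[r,294:324])
o=telemetry.get_obs(); x=o['tool_pos'][0]+.012
for px in ((300.0,174),(317.0,174)):
    c,d=rays('scene',[px]); p=c+d[0]*(x-c[0])/d[0,0]; print(px,p.round(4))
```

```text
166 [212 212 212 213 212 133  59  39  41  42  42  41  47  69  71  85  94  93
  93  92  93  91  90  92 128 135 134 134 134 134]
168 [212 212 212 214 212 161 103  79  56  46  43  43  54  69  72  80  86  88
  92  92  92  90  91  92 120 133 135 134 134 134]
170 [213 214 205 162 134 120  97  93  70  58  54  54  54  55  54  54  53  58
  88  94  92  91  90  93 120 133 134 133 134 134]
172 [215 212 159 103  87  90  94  94  92  93  93  85  73  69  64  62  56  59
  87  93  93  92  91  93 122 134 134 134 134 134]
174 [203 179 118 100  86  85  92  93  93  93  94  94  93  94  94  93  93  92
  92  92  93  93  92  96 108 124 128 128 132 130]
176 [177 121 103  85  83  84  89 106 111  97  94  94  94  94  93  94  93  93
  93  93  93  93  85  70  68  69  68  67  71  87]
178 [128 100  88  83  84  85  86  94  98  99  99  93  93  93  91  94  93  96
  93  93  94  97  79  68  66  65  67  68  74 112]
180 [105  91  84  84  83  87  87  93  98  99  99  94  94  93  93  94  93  93
  93  93  93  94  94  80  66  66  68  68  84 127]
182 [ 92  85  84  85  88  88  88  91  98  98  98  98  94  93  93  94  93  93
  94  94  94  93  84  66  62  71  68  69 128 135]
184 [ 91  86  82  81  86  87  87  88  96  99 100  95  92  92  93  94  94  94
  93  93  94  91  68  63  67  70  71 113 134 135]
186 [ 97  98 104 107  94  92  92  92  88  91  91  61  58  58  60  65  73  80
  88  91  91  72  64  66  69  74  96 131 135 136]
188 [117 114 100  95  75  81  97  99  98  99  99  66  61  60  67  63  64  63
  60  58  58  63  66  70  70  82 129 135 136 135]
(300.0, 174) [ 0.5586 -0.0258  0.126 ]
(317.0, 174) [0.5586 0.0166 0.1387]
```

Run:
```python
from h import *
def at(px,x):
    c,d=rays('scene',[px]); return (c+d[0]*(x-c[0])/d[0,0]).round(4)
print('right/back edge',at((317.7,168),.5357),at((317.7,171),.5357),'-> yc = y-.0205')
print('right/front edge alt',at((317.7,168),.5597))
print('left/front edge',at((300.7,178),.5581),at((301.,182),.5581),'-> yc = y+.0205')
# top blue patch, its right extreme, z about .183
S=optics.read_camera('scene'); c=blob(S,'blue',(290,145,325,170)); print(c.min(0),c.max(0)); g=[tuple(p) for p in c if p[0]>=c[:,0].max()-1]; print(g)
print(plane('scene',c[np.argmax(c[:,0])],.1825))
```

```text
right/back edge [0.5357 0.0121 0.1323] [0.5357 0.0119 0.1208] -> yc = y-.0205
right/front edge alt [0.5597 0.0191 0.1631]
left/front edge [ 0.5581 -0.0252  0.1099] [ 0.5581 -0.0255  0.0937] -> yc = y+.0205
[314 162] [314 162]
[(np.int64(314), np.int64(162))]
[[0.56003292 0.01105118 0.1825    ]]
```

Run:
```python
from h import *
go([.5465,-.0183,.308],-.0415)
```

```text
t 15.13 p [ 0.5466 -0.0124  0.3329] jaw yaw -0.0423 F [-0.4 -0.4 -0.6] w 0.0232 q [-0.02  0.34 -0.22  1.01 -0.    1.59]
dx dy dz [ 0.1662 -0.039   0.0012] rx ry rz [-0.0005 -0.0008  0.0012]
```

Emit:
jog_arm(increments=[{"grip": 0, "dx": 0.05, "dy": -0.035, "dz": 0.001, "rx": 0, "ry": 0, "rz": 0}, {"grip": 0, "dx": 0.1, "dy": -0.035, "dz": 0.001, "rx": 0, "ry": 0, "rz": 0.001}, {"grip": 0, "dx": 0.14, "dy": -0.035, "dz": 0.001, "rx": 0, "ry": 0, "rz": 0.001}, {"grip": 0, "dx": 0.16, "dy": -0.035, "dz": 0.001, "rx": 0, "ry": 0, "rz": 0.001}, {"grip": 0, "dx": 0.16, "dy": -0.035, "dz": 0.001, "rx": 0, "ry": 0, "rz": 0.001}])

```text
t: 15.55
tool_pos: [0.5459, -0.0175, 0.3075]
tool_rot: [0.033, 1.574, -0.033]
wrist_force: [0.1, -0.4, -1.0]
width: 0.0231
```

Run:
```python
from h import *
go([.5465,-.0177,.297],-.0415)
```

```text
t 15.55 p [ 0.5459 -0.0175  0.3075] jaw yaw -0.0421 F [ 0.1 -0.4 -1. ] w 0.0231 q [-0.03  0.36 -0.26  0.96 -0.    1.58]
dx dy dz [ 0.0702 -0.0009  0.0046] rx ry rz [-0.0004 -0.0026  0.0001]
```

Emit:
jog_arm(increments=[{"grip": 0, "dx": 0.02, "dy": -0.001, "dz": 0.004, "rx": 0, "ry": -0.002, "rz": 0}, {"grip": 0, "dx": 0.04, "dy": -0.001, "dz": 0.004, "rx": 0, "ry": -0.002, "rz": 0}, {"grip": 0, "dx": 0.06, "dy": -0.001, "dz": 0.004, "rx": 0, "ry": -0.002, "rz": 0}, {"grip": 0, "dx": 0.07, "dy": -0.001, "dz": 0.004, "rx": 0, "ry": -0.002, "rz": 0}, {"grip": 0, "dx": 0.07, "dy": -0.001, "dz": 0.004, "rx": 0, "ry": -0.002, "rz": 0}])

```text
t: 15.97
tool_pos: [0.5462, -0.0177, 0.2966]
tool_rot: [0.033, 1.572, -0.033]
wrist_force: [-0.1, 0.8, -0.5]
width: 0.023
```

Emit:
jog_arm(increments=[{"grip": 0, "dx": 0.015, "dy": 0, "dz": 0, "rx": 0, "ry": 0, "rz": 0}, {"grip": 0, "dx": 0.03, "dy": 0, "dz": 0, "rx": 0, "ry": 0, "rz": 0}, {"grip": 0, "dx": 0.04, "dy": 0, "dz": 0, "rx": 0, "ry": 0, "rz": 0}, {"grip": 0, "dx": 0.04, "dy": 0, "dz": 0, "rx": 0, "ry": 0, "rz": 0}, {"grip": 0, "dx": 0.04, "dy": 0, "dz": 0, "rx": 0, "ry": 0, "rz": 0}])

```text
t: 16.38
tool_pos: [0.5462, -0.0177, 0.2905]
tool_rot: [0.033, 1.572, -0.033]
wrist_force: [0.0, -0.9, -0.8]
width: 0.0232
```

Emit:
jog_arm(increments=[{"grip": 0, "dx": 0.03, "dy": 0, "dz": 0, "rx": 0, "ry": 0, "rz": 0}, {"grip": 0, "dx": 0.06, "dy": 0, "dz": 0, "rx": 0, "ry": 0, "rz": 0}, {"grip": 0, "dx": 0.09, "dy": 0, "dz": 0, "rx": 0, "ry": 0, "rz": 0}, {"grip": 0, "dx": 0.11, "dy": 0, "dz": 0, "rx": 0, "ry": 0, "rz": 0}, {"grip": 0, "dx": 0.11, "dy": 0, "dz": 0, "rx": 0, "ry": 0, "rz": 0}])

```text
t: 16.8
tool_pos: [0.5457, -0.0177, 0.2729]
tool_rot: [0.033, 1.574, -0.033]
wrist_force: [-0.2, 0.6, 0.1]
width: 0.0231
```

Emit:
jog_arm(increments=[{"grip": 0, "dx": 0.01, "dy": 0, "dz": 0, "rx": 0, "ry": 0, "rz": 0}, {"grip": 0, "dx": 0.02, "dy": 0, "dz": 0, "rx": 0, "ry": 0, "rz": 0}, {"grip": 0, "dx": 0.03, "dy": 0, "dz": 0, "rx": 0, "ry": 0, "rz": 0}, {"grip": 0, "dx": 0.03, "dy": 0, "dz": 0, "rx": 0, "ry": 0, "rz": 0}, {"grip": 0, "dx": 0.03, "dy": 0, "dz": 0, "rx": 0, "ry": 0, "rz": 0}])

```text
t: 17.22
tool_pos: [0.5457, -0.0177, 0.2687]
tool_rot: [0.033, 1.574, -0.033]
wrist_force: [-0.7, 0.3, 1.8]
width: 0.0228
```

Emit:
jog_arm(increments=[{"grip": 100, "dx": 0, "dy": 0, "dz": 0, "rx": 0, "ry": 0, "rz": 0}, {"grip": 100, "dx": 0, "dy": 0, "dz": 0, "rx": 0, "ry": 0, "rz": 0}, {"grip": 100, "dx": 0, "dy": 0, "dz": 0, "rx": 0, "ry": 0, "rz": 0}, {"grip": 100, "dx": 0, "dy": 0, "dz": 0, "rx": 0, "ry": 0, "rz": 0}, {"grip": 100, "dx": 0, "dy": 0, "dz": 0, "rx": 0, "ry": 0, "rz": 0}])

```text
t: 17.63
tool_pos: [0.5457, -0.0177, 0.2687]
tool_rot: [0.033, 1.574, -0.033]
wrist_force: [0.1, -0.5, 0.0]
width: 0.0814
```

Emit:
jog_arm(increments=[{"grip": 100, "dx": -0.06, "dy": 0, "dz": 0, "rx": 0, "ry": 0, "rz": 0}, {"grip": 100, "dx": -0.15, "dy": 0, "dz": 0, "rx": 0, "ry": 0, "rz": 0}, {"grip": 100, "dx": -0.25, "dy": 0.014, "dz": 0, "rx": 0, "ry": 0, "rz": 0}, {"grip": 20, "dx": -0.3, "dy": 0.014, "dz": 0, "rx": 0, "ry": 0, "rz": 0}, {"grip": 0, "dx": -0.3, "dy": 0.014, "dz": 0, "rx": 0, "ry": 0, "rz": 0}])

```text
t: 18.05
tool_pos: [0.5469, -0.0156, 0.3161]
tool_rot: [0.033, 1.57, -0.033]
wrist_force: [0.4, -0.2, 0.6]
width: 0.0635
```

Emit:
jog_arm(increments=[{"grip": 0, "dx": 0, "dy": 0, "dz": 0, "rx": 0, "ry": 0, "rz": 0}, {"grip": 0, "dx": 0, "dy": 0, "dz": 0, "rx": 0, "ry": 0, "rz": 0}, {"grip": 0, "dx": 0, "dy": 0, "dz": 0, "rx": 0, "ry": 0, "rz": 0}, {"grip": 0, "dx": 0, "dy": 0, "dz": 0, "rx": 0, "ry": 0, "rz": 0}, {"grip": 0, "dx": 0, "dy": 0, "dz": 0, "rx": 0, "ry": 0, "rz": 0}])

```text
t: 18.47
tool_pos: [0.5466, -0.0156, 0.3154]
tool_rot: [0.033, 1.571, -0.033]
wrist_force: [0.7, -0.0, -0.2]
width: 0.0006
```

Run:
```python
from h import *
go([.5466,-.0155,.293],-.0415)
S=optics.read_camera('scene');cv2.imwrite('pics/s5.png',cv2.resize(S[130:230,260:360],None,fx=5,fy=5))
```

```text
t 18.47 p [ 0.5466 -0.0156  0.3154] jaw yaw -0.042 F [ 0.7 -0.  -0.2] w 0.0006 q [-0.03  0.35 -0.25  0.97 -0.    1.58]
dx dy dz [ 0.1495  0.0009 -0.0002] rx ry rz [-0.0004 -0.0002  0.0002]
```

View pics/s5.png

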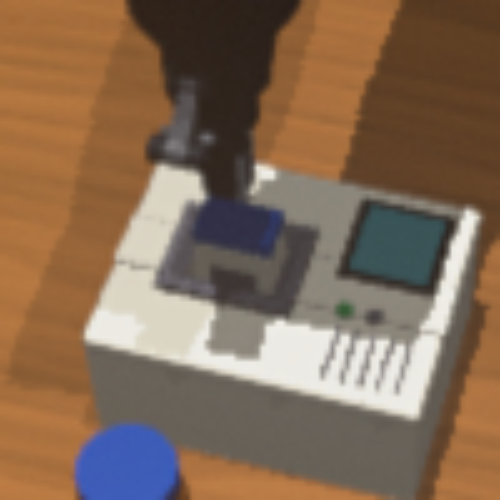

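Blue cartridge stands upright in the bay, raised (top at crop (237,225)). Now I press it, gently.

Emit:
jog_arm(increments=[{"grip": 0, "dx": 0.05, "dy": 0.001, "dz": 0, "rx": 0, "ry": 0, "rz": 0}, {"grip": 0, "dx": 0.1, "dy": 0.001, "dz": 0, "rx": 0, "ry": 0, "rz": 0}, {"grip": 0, "dx": 0.14, "dy": 0.001, "dz": 0, "rx": 0, "ry": 0, "rz": 0}, {"grip": 0, "dx": 0.155, "dy": 0.001, "dz": 0, "rx": 0, "ry": 0, "rz": 0}, {"grip": 0, "dx": 0.155, "dy": 0.001, "dz": 0, "rx": 0, "ry": 0, "rz": 0}])

```text
t: 18.93
tool_pos: [0.5463, -0.0155, 0.2912]
tool_rot: [0.033, 1.573, -0.033]
wrist_force: [0.5, -0.0, 1.9]
width: -0.0
```

Emit:
jog_arm(increments=[{"grip": 0, "dx": 0.015, "dy": 0, "dz": 0, "rx": 0, "ry": 0, "rz": 0}, {"grip": 0, "dx": 0.03, "dy": 0, "dz": 0, "rx": 0, "ry": 0, "rz": 0}, {"grip": 0, "dx": 0.045, "dy": 0, "dz": 0, "rx": 0, "ry": 0, "rz": 0}, {"grip": 0, "dx": 0.055, "dy": 0, "dz": 0, "rx": 0, "ry": 0, "rz": 0}, {"grip": 0, "dx": 0.055, "dy": 0, "dz": 0, "rx": 0, "ry": 0, "rz": 0}])

```text
t: 19.35
tool_pos: [0.5462, -0.0155, 0.283]
tool_rot: [0.033, 1.572, -0.033]
wrist_force: [-0.1, 0.1, 4.3]
width: 0.0003
```

```bash
python3 -c "
from h import *
go([.5466,-.0155,.275],-.0415)"
```

```text
t 19.35 p [ 0.5462 -0.0155  0.283 ] jaw yaw -0.042 F [-0.1  0.1  4.3] w 0.0003 q [-0.03  0.38 -0.3   0.89 -0.    1.58]
dx dy dz [ 0.0533 -0.0002  0.0026] rx ry rz [-0.0003 -0.0012  0.0002]
```

Emit:
jog_arm(increments=[{"grip": 0, "dx": 0.015, "dy": 0, "dz": 0.002, "rx": 0, "ry": -0.001, "rz": 0}, {"grip": 0, "dx": 0.03, "dy": 0, "dz": 0.002, "rx": 0, "ry": -0.001, "rz": 0}, {"grip": 0, "dx": 0.045, "dy": 0, "dz": 0.002, "rx": 0, "ry": -0.001, "rz": 0}, {"grip": 0, "dx": 0.06, "dy": 0, "dz": 0.002, "rx": 0, "ry": -0.001, "rz": 0}, {"grip": 0, "dx": 0.06, "dy": 0, "dz": 0.002, "rx": 0, "ry": -0.001, "rz": 0}])

```text
t: 19.77
tool_pos: [0.5466, -0.0155, 0.2747]
tool_rot: [0.033, 1.57, -0.033]
wrist_force: [-1.3, -0.1, 7.5]
width: 0.0002
```

Emit:
jog_arm(increments=[{"grip": 0, "dx": 0.01, "dy": 0, "dz": 0, "rx": 0, "ry": 0, "rz": 0}, {"grip": 0, "dx": 0.02, "dy": 0, "dz": 0, "rx": 0, "ry": 0, "rz": 0}, {"grip": 0, "dx": 0.025, "dy": 0, "dz": 0, "rx": 0, "ry": 0, "rz": 0}, {"grip": 0, "dx": 0.025, "dy": 0, "dz": 0, "rx": 0, "ry": 0, "rz": 0}, {"grip": 0, "dx": 0.025, "dy": 0, "dz": 0, "rx": 0, "ry": 0, "rz": 0}])

```text
t: 20.18
tool_pos: [0.5468, -0.0155, 0.2719]
tool_rot: [0.033, 1.569, -0.033]
wrist_force: [-1.4, -0.4, 9.0]
width: 0.0003
```

```bash
python3 -c "
from h import *
go([.5466,-.0155,.268],-.0415)"
```

```text
t 20.18 p [ 0.5468 -0.0155  0.2719] jaw yaw -0.0421 F [-1.4 -0.4  9. ] w 0.0003 q [-0.03  0.39 -0.32  0.86 -0.    1.58]
dx dy dz [ 0.0261  0.0002 -0.0016] rx ry rz [-0.0004  0.0014  0.0002]
```

Emit:
jog_arm(increments=[{"grip": 0, "dx": 0.01, "dy": 0, "dz": -0.002, "rx": 0, "ry": 0.001, "rz": 0}, {"grip": 0, "dx": 0.015, "dy": 0, "dz": -0.002, "rx": 0, "ry": 0.001, "rz": 0}, {"grip": 0, "dx": 0.02, "dy": 0, "dz": -0.002, "rx": 0, "ry": 0.001, "rz": 0}, {"grip": 0, "dx": 0.02, "dy": 0, "dz": -0.002, "rx": 0, "ry": 0.001, "rz": 0}, {"grip": 0, "dx": 0.02, "dy": 0, "dz": -0.002, "rx": 0, "ry": 0.001, "rz": 0}])

```text
t: 20.6
tool_pos: [0.5468, -0.0155, 0.27]
tool_rot: [0.033, 1.569, -0.033]
wrist_force: [-2.7, -0.8, 8.7]
width: -0.0001
```

Emit:
jog_arm(increments=[{"grip": 0, "dx": 0.01, "dy": 0, "dz": -0.001, "rx": 0, "ry": 0.001, "rz": 0}, {"grip": 0, "dx": 0.015, "dy": 0, "dz": -0.001, "rx": 0, "ry": 0.001, "rz": 0}, {"grip": 0, "dx": 0.02, "dy": 0, "dz": -0.001, "rx": 0, "ry": 0.001, "rz": 0}, {"grip": 0, "dx": 0.02, "dy": 0, "dz": -0.001, "rx": 0, "ry": 0.001, "rz": 0}, {"grip": 0, "dx": 0.02, "dy": 0, "dz": -0.001, "rx": 0, "ry": 0.001, "rz": 0}])

```text
t: 21.02
tool_pos: [0.5469, -0.0155, 0.2681]
tool_rot: [0.033, 1.568, -0.033]
wrist_force: [-1.2, -0.5, 9.4]
width: -0.0001
```

Emit:
jog_arm(increments=[{"grip": 0, "dx": 0.01, "dy": 0, "dz": -0.001, "rx": 0, "ry": 0.001, "rz": 0}, {"grip": 0, "dx": 0.015, "dy": 0, "dz": -0.001, "rx": 0, "ry": 0.001, "rz": 0}, {"grip": 0, "dx": 0.02, "dy": 0, "dz": -0.001, "rx": 0, "ry": 0.001, "rz": 0}, {"grip": 0, "dx": 0.02, "dy": 0, "dz": -0.001, "rx": 0, "ry": 0.001, "rz": 0}, {"grip": 0, "dx": 0.02, "dy": 0, "dz": -0.001, "rx": 0, "ry": 0.001, "rz": 0}])

```text
t: 21.43
tool_pos: [0.547, -0.0155, 0.2663]
tool_rot: [0.033, 1.568, -0.033]
wrist_force: [-1.3, -0.6, 9.9]
width: 0.0001
```

```bash
python3 -c "
from h import *
go([.5466,-.0155,.264],-.0415)"
```

```text
t 21.43 p [ 0.547  -0.0155  0.2663] jaw yaw -0.0421 F [-1.3 -0.6  9.9] w 0.0001 q [-0.03  0.39 -0.33  0.85 -0.    1.58]
dx dy dz [ 0.0156  0.0001 -0.003 ] rx ry rz [-0.0004  0.0017  0.0002]
```

Emit:
jog_arm(increments=[{"grip": 0, "dx": 0.01, "dy": 0, "dz": -0.003, "rx": 0, "ry": 0.002, "rz": 0}, {"grip": 0, "dx": 0.015, "dy": 0, "dz": -0.003, "rx": 0, "ry": 0.002, "rz": 0}, {"grip": 0, "dx": 0.02, "dy": 0, "dz": -0.003, "rx": 0, "ry": 0.002, "rz": 0}, {"grip": 0, "dx": 0.02, "dy": 0, "dz": -0.003, "rx": 0, "ry": 0.002, "rz": 0}, {"grip": 0, "dx": 0.02, "dy": 0, "dz": -0.003, "rx": 0, "ry": 0.002, "rz": 0}])

```text
t: 21.85
tool_pos: [0.5471, -0.0156, 0.2654]
tool_rot: [0.033, 1.568, -0.033]
wrist_force: [-2.0, 0.2, 13.0]
width: 0.0002
```

Emit:
jog_arm(increments=[{"grip": 0, "dx": 0.01, "dy": 0, "dz": -0.001, "rx": 0, "ry": 0.001, "rz": 0}, {"grip": 0, "dx": 0.015, "dy": 0, "dz": -0.001, "rx": 0, "ry": 0.001, "rz": 0}, {"grip": 0, "dx": 0.02, "dy": 0, "dz": -0.001, "rx": 0, "ry": 0.001, "rz": 0}, {"grip": 0, "dx": 0.02, "dy": 0, "dz": -0.001, "rx": 0, "ry": 0.001, "rz": 0}, {"grip": 0, "dx": 0.02, "dy": 0, "dz": -0.001, "rx": 0, "ry": 0.001, "rz": 0}])

```text
t: 22.27
tool_pos: [0.5477, -0.0156, 0.2649]
tool_rot: [0.033, 1.566, -0.034]
wrist_force: [-3.5, -0.1, 17.2]
width: -0.0004
```

Emit:
jog_arm(increments=[{"grip": 0, "dx": -0.05, "dy": 0, "dz": -0.003, "rx": 0, "ry": 0.002, "rz": 0}, {"grip": 0, "dx": -0.15, "dy": 0, "dz": -0.003, "rx": 0, "ry": 0.003, "rz": 0}, {"grip": 0, "dx": -0.35, "dy": 0, "dz": -0.003, "rx": 0, "ry": 0.003, "rz": 0}, {"grip": 0, "dx": -0.58, "dy": 0, "dz": -0.003, "rx": 0, "ry": 0.003, "rz": 0}, {"grip": 0, "dx": -0.8, "dy": 0, "dz": -0.003, "rx": 0, "ry": 0.003, "rz": 0}])

```text
t: 22.68
tool_pos: [0.5463, -0.0155, 0.3856]
tool_rot: [0.033, 1.572, -0.033]
wrist_force: [0.6, -0.0, 0.3]
width: 0.0002
```

Emit:
jog_arm(increments=[{"grip": 0, "dx": 0, "dy": 0.15, "dz": -0.1, "rx": 0, "ry": 0, "rz": 0}, {"grip": 0, "dx": 0, "dy": 0.35, "dz": -0.25, "rx": 0, "ry": 0, "rz": 0}, {"grip": 0, "dx": 0, "dy": 0.55, "dz": -0.4, "rx": 0, "ry": 0, "rz": 0}, {"grip": 0, "dx": 0, "dy": 0.75, "dz": -0.55, "rx": 0, "ry": 0, "rz": 0}, {"grip": 0, "dx": 0, "dy": 0.95, "dz": -0.7, "rx": 0, "ry": 0, "rz": 0}])

```text
t: 23.1
tool_pos: [0.4463, 0.1323, 0.3854]
tool_rot: [0.034, 1.572, -0.034]
wrist_force: [0.5, 1.2, 0.9]
width: 0.0003
```

Emit:
jog_arm(increments=[{"grip": 0, "dx": 0, "dy": 0.15, "dz": -0.1, "rx": 0, "ry": 0, "rz": 0}, {"grip": 0, "dx": 0, "dy": 0.35, "dz": -0.25, "rx": 0, "ry": 0, "rz": 0}, {"grip": 0, "dx": 0, "dy": 0.5, "dz": -0.35, "rx": 0, "ry": 0, "rz": 0}, {"grip": 0, "dx": 0, "dy": 0.5, "dz": -0.35, "rx": 0, "ry": 0, "rz": 0}, {"grip": 0, "dx": 0, "dy": 0.5, "dz": -0.35, "rx": 0, "ry": 0, "rz": 0}])

```text
t: 23.52
tool_pos: [0.3965, 0.2104, 0.3852]
tool_rot: [0.031, 1.572, -0.032]
wrist_force: [0.4, -0.3, -0.4]
width: -0.0002
```

Run:
```python
from h import *
S=optics.read_camera('scene');T=optics.read_camera('top')
cv2.imwrite('pics/s6.png',S[100:350,120:520]);cv2.imwrite('pics/t6.png',T)
cv2.imwrite('pics/e6.png',np.vstack([cv2.resize(S[110:260,150:480],None,fx=2,fy=2),cv2.resize(T[130:280,160:490],None,fx=2,fy=2)])[:600])
p=optics.camera_params('scene'); K=np.array([[p['fx'],0,p['cx']],[0,p['fy'],p['cy']],[0,0,1]]); Rc=R.from_rotvec(p['orientation']).inv()
c=blob(S,'blue',(285,155,330,195)); print(c.min(0),c.max(0),c.mean(0).round(1),'spent locked was [298 174] [315 184] 178.7')
show('fresh','top',T,'blue',(315,190,352,222),.1005)
show('spent','top',T,'red',(410,170,512,275),.068)
for n,r,z in(('jar',(322,140,358,172),.07),('tips',(230,145,276,186),.04)): show(n,'top',T,'blue',r,z)
show('orange','top',T,'orange',(212,230,240,252),.069)
```

```text
[299 174] [316 183] [307.5 178.3] spent locked was [298 174] [315 184] 178.7
fresh top c [ 0.5458 -0.0135] size [20.3 38.3] long yaw 1.566 px [331.5 205.5]
spent top c [ 0.5043 -0.3245] size [21.2 38.4] long yaw 1.544 px [464.1 223.7]
jar top c [ 0.6656 -0.0381] size [44.6 45.2] long yaw -0.007 px [341.3 155.6]
tips top c [0.6487 0.1747] size [55.6 75.2] long yaw 1.269 px [252.7 165.3]
orange top c [0.4642 0.2343] size [24.8 40.5] long yaw -1.409 px [225.1 241.6]
```

View pics/e6.png

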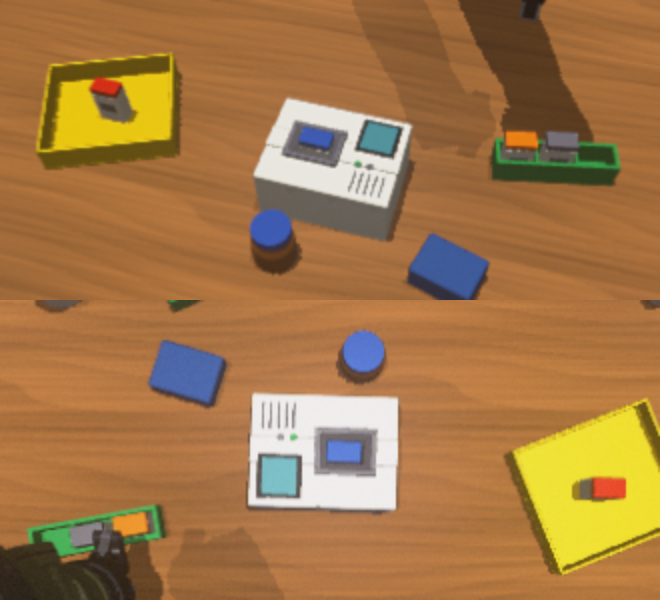

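Blue top sits at (307.5,178.3) in the scene view, the locked height (raised would be about 174). The red cartridge stands in the tray, the spares are in the rack, and jar and box have not moved.

```bash
python3 -c "
from h import *
c=blob(optics.read_camera('scene'),'blue',(285,155,330,195)); print(c.mean(0)); print(order.job_done())"
```

```text
[307.475 178.325]
the job is handed in; nothing more can be done
None
```

The job is done and handed in at about 23.7 s, inside the 72 s limit. The red cartridge is in the waste tray and the blue one is locked down in the bay.

- **Red cartridge:** I pressed its top to 15.4 N; the catch let go and it rose slowly. I then lifted it out, and it now stands upright near the middle of the yellow tray.
- **Blue cartridge:** It went into the raised bay with no side force above about 1 N. I pressed it to 17.2 N and let go.
- **Lock check:** More than 1 s after release its top was still at locked height, at row 178.3 in the scene picture against 178.7 for the locked red one.
- **Other items:** Jar, blue box and orange-topped spare measured within 0.3 mm of where they began. The grey-topped spare is still in the rack; I checked that one by eye only. The gripper ended clear of everything.

- **Hard set-down:** The red cartridge was lowered about 4 mm too far, so it pressed on the tray floor with a measured 36 N upward (about 38 N in all) before I released it. That is under the 40 N limit, but not gentle.
- **Press force:** 17.2 N is just over the advised 14–17 N and well under the 25 N that breaks the catch.
- **Camera disagreement:** The two cameras disagreed by about 2.6 mm in both x and y at the bay. I used the top camera, and both grasps agreed with it to within about 0.5 mm on the axis they closed along.

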